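Pop open the fuse door of the light controller

TASK

Two light controllers stand on the inspection bench. With a fingertip, press the orange fuse door in once (the white dot marks the place), far enough for its push-push latch to let go, then take the finger away so that the door springs up, and watch for two seconds that it stays fully open by itself. Do not press it shut again or push hard (under 40 N), leave the blue door alone, and do not move the lens, camera or flange.

Things in the scene. Friction and masses are not known exactly. Their poses are not given: they have to be found in the camera images.
- orange_unit: a fixed black light controller 190 long (its x) x 130 wide (its y) x 95 mm high, with the orange door in its top; origin at the centre of its underside, z up. The end with the door is its -x end and roughly faces the robot; two grey knobs and a red switch (up to 110 mm above the bench) stand on its +x end.
- orange_door_press (a point): white dot (17 mm across) on the orange door; its centre, on the door's upper face, 107 mm above the bench while shut; axes like its controller's while shut. The door is a plate 85 (x) x 70 x 10 mm, 12 mm proud of the controller's top; the dot lies on its middle line, 60 mm from the hinge and 27 mm from the free edge, which is towards the controller's -x end.
- orange_door (a joint): angle of the orange door; hinge along the controller's y on the door's +x side. About 0 = shut and latched, positive = free edge up, 1.25 (72 degrees) = fully open at its stop, negative = pushed in. Pushed in at the dot by 4.5 mm (-0.075) or more against 2 to 5 N the latch lets go; the travel ends hard at 6.5 mm (-0.108). As the finger leaves, a spring swings the door up in about a second.
- orange_door_latch (a joint): sideways position (m) of the small pin inside the orange door's latch: about 0 while latched, up to +0.006 while the latch lets go, about -0.001 once open, about -0.006 while the open door is pressed shut again (which latches it anew). Nothing to handle.
- blue_unit: a fixed black light controller 190 long (its x) x 130 wide (its y) x 95 mm high, with a blue door in its top; origin at the centre of its underside, z up. The end with the door is its -x end and roughly faces the robot; two grey knobs and a red switch (up to 110 mm above the bench) stand on its +x end.
- blue_door (a joint): the same for the blue door of the other controller, which is to stay shut
- lens_mid (a point): black camera lens standing on the bench, 35 mm across and 46 mm high; its centre. Bystander.
- camera_mid (a point): small silver and red industrial camera lying on the bench, 50 x 32 x 32 mm with a black snout 26 mm long towards its -x; centre of the silver housing. Bystander.
- flange_mid (a point): turned aluminium flange, 52 mm across and 26 mm high; its centre. Bystander.

How it is judged:
By the outcome, as a careful person would: the job done as asked, in the order asked, and still so for the second after the job is handed in, with the robot touching nothing.
It also fails if it takes over 35 s, if anything falls off the work surface, if the arm or the gripper's body presses on something with over 40 N, if the wrist force passes 120 N, or if a joint passes its speed limit or range.

ROBOT

A 7-joint arm with a two-finger parallel gripper is mounted at the origin on the work surface. World frame = base frame: x ahead of the robot, y to its left, z up, the work surface at z = 0. Lengths are in m, angles in degrees, forces in N, time in s.
With the tool pointing down it reaches from about 0.4 to 0.875 m from the base axis. Payload 19.3 kg.
Tool frame: the origin (TCP) lies midway between the tips of the shut fingers; the grasp point (between the pads) lies 19 mm behind it; z points along the fingers, x is the direction in which the jaws open and shut, and the axes are right-handed (so a half turn about z gives the same grasp; the last joint's range is limited). The gripper opens to 85 mm and grips with 20 to 120 N. Pads are 22 mm wide; open, the fingers measure 114 mm over their backs; the gripper's body (76 mm by 85 mm) begins 54 mm behind the grasp point. The pads swing forward as they close: fully open they stand 13 mm farther back than shut.
Start: joints at [67.368, 29.874, -2.08, 91.645, 1.215, 58.505, -6.463], TCP at [0.199, -0.592, 0.202] pointing down, gripper open.
Joint ranges: [-166.77, 166.77], [-17.47, 122.26], [-85.68, 81.53], [9.62, 139.38], [-72.42, 252.41], [9.2, 110.78], [-144.41, 144.41]. Speed limits (degrees/s): [108.29, 108.29, 136.94, 136.94, 172.46, 172.46, 172.46].

INTERFACE

Orientations are given as a 3x3 rotation matrix whose columns are the frame's x, y, z axes.
In Python, from plant import manip gives the robot as it stands.
- The arm moves only by the tool servo_tool, never from a script. Its argument "moves" is a list of rows, each a list of 3 entries, a list of its own where there are three numbers: the turn, a rotation vector about the world's x, y, z in rad, then the shift along the world's x, y, z in mm, then the closure, from 0 (fully open) to 1 (shut). In form: [[[rx, ry, rz], [tx, ty, tz], grip], ...]. A call has 1 to 10 rows; each row is the pose to reach, as a shift and turn from the pose commanded when the call began; what a row does not reach only later rows make up. A row lasts 1/8 s, in which the tool goes at most 62.5 mm and 10.7 degrees, less where a joint would pass 70% of its speed; a pose out of reach is approached as far as the arm can. A call with a gripper value outside its range is refused whole. The fingers move at their own pace and stop on an object; the grip force is fixed at half the most. Time passes only in rows, so rows that repeat a pose let the fingers close. It gives the time, the measured TCP pose, the force and the opening at its end, in the units of the state.
- manip.observe(): the state, without advancing time (a new reading comes with each control period).
- manip.snapshot(name): name is "scene" or "top" or "wrist"; returns a dict with "pixels" (420x560x3 uint8, blue, green, red), "K" (3x3 intrinsics, pixels), "R" (3x3) and "t" (3): a world point X has camera coordinates R X + t. Camera axes: x right, y down, z forward; pixel columns grow to the right and rows downward; lengths in m; the calibration is good to about 2 mm. A picture is of the moment at which its call begins. There is no depth.
- manip.hand_in(): hands the job in, once; it reports no verdict.
The state is a dict: "clock": time; "joints": joint angles; "dq": joint speeds; "tau": joint torques, N m; "position": TCP position; "eef_rot": TCP orientation; "contact_force": force on the tool from outside, world axes, zero at the start; "torque": the same for the moment, N m; "gripper_width": opening from 0.0 (shut) to 1.0 (fully open).
Only numpy, scipy, OpenCV 4.12 (cv2) and the standard library are available. Lean on these libraries where they do the work, as an engineer would, in place of code of your own. Each camera call takes 0.05 s, during which the arm holds its last target.

## Working session

There is one attempt and no reset: what is moved stays moved. The work goes in short steps, Python scripts to look and compute and a tool call to move; the robot and the scene stay as the last step left them, time stands still between calls to the robot, and variables do not carry over. Pictures are saved under pics/ and viewed, and the job is handed in when it is done.

Besides the shell and the picture viewer there is one more tool, called after "Call:" by a JSON object that holds its "method" and its "body", one argument or row to a line. servo_tool: Moves the arm, as the interface text tells. Its arguments: {"type":"object","properties":{"moves":{"type":"array"}},"required":["moves"]}

```bash
mkdir -p pics; python3 - <<'E'
from plant import manip
import cv2,numpy as np
s=manip.observe();print({k:np.round(v,3).tolist() for k,v in s.items()})
for n in("scene","top"):
    d=manip.snapshot(n);cv2.imwrite(f"pics/{n}0.png",d["pixels"]);np.savez(f"pics/{n}0.npz",**d)
    print(n,np.round(-d["R"].T@d["t"],3),np.round(d["R"],2).tolist())
E
```

```text
{'clock': 0.0, 'joints': [67.369, 29.911, -2.08, 91.671, 1.214, 58.507, -6.465], 'dq': [0.005, -0.08, -0.028, -0.048, -0.013, 0.041, -0.033], 'tau': [0.0, -92.711, 1.98, -36.995, 0.018, 0.008, 0.0], 'position': [0.199, -0.592, 0.201], 'eef_rot': [[0.319, -0.948, -0.0], [-0.948, -0.319, 0.001], [-0.001, 0.0, -1.0]], 'contact_force': [-0.262, -0.04, -0.293], 'torque': [0.015, -0.033, 0.016], 'gripper_width': 0.996}
scene [0.96  0.619 0.764] [[-0.84, 0.54, -0.02], [0.37, 0.56, -0.74], [-0.39, -0.63, -0.67]]
top [0.521 0.009 0.861] [[0.01, -1.0, 0.01], [-1.0, -0.02, -0.07], [0.07, -0.0, -1.0]]
```

View pics/scene0.png

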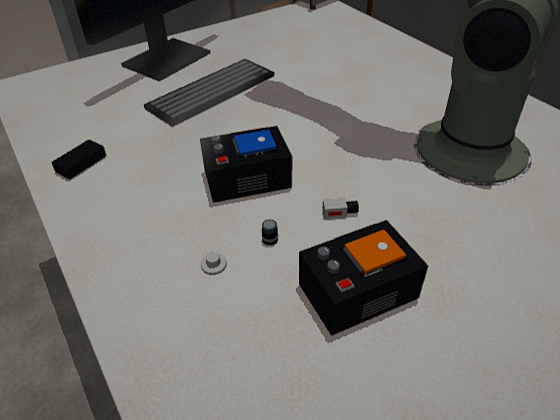

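View pics/top0.png

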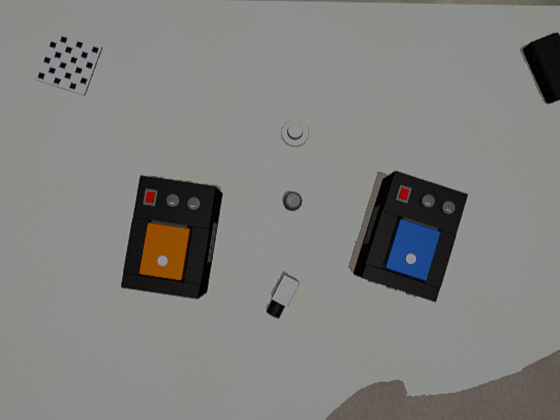

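The scene view shows the orange door's dot at about (382,246), and the top view shows it at about (162,261). The blue door is off to the other side. Next I'll triangulate the dot.

```bash
cat > h.py <<'E'
import cv2,numpy as np
def orange(img):
    hsv=cv2.cvtColor(img,cv2.COLOR_BGR2HSV)
    m=cv2.inRange(hsv,(5,150,60),(20,255,255))
    c=max(cv2.findContours(m,cv2.RETR_EXTERNAL,cv2.CHAIN_APPROX_NONE)[0],key=cv2.contourArea)
    f=np.zeros(m.shape,np.uint8);cv2.drawContours(f,[c],-1,255,-1)
    w=cv2.inRange(hsv,(0,0,120),(180,90,255))&f
    cc=max(cv2.findContours(w,cv2.RETR_EXTERNAL,cv2.CHAIN_APPROX_NONE)[0],key=cv2.contourArea)
    M=cv2.moments(cc);return c,np.array([M['m10']/M['m00'],M['m01']/M['m00']]),M['m00']
def ray(d,p):
    o=-d["R"].T@d["t"];v=d["R"].T@np.linalg.inv(d["K"])@[p[0],p[1],1];return o,v
def plane(d,p,z):
    o,v=ray(d,p);return o+v*(z-o[2])/v[2]
E
python3 - <<'E'
from h import *
D={n:dict(np.load(f"pics/{n}0.npz")) for n in("scene","top")}
P=[];px=[]
for n,d in D.items():
    c,p,a=orange(d["pixels"]);r=cv2.minAreaRect(c)
    print(n,p,a,plane(d,p,.107).round(4))
    P.append(d["K"]@np.c_[d["R"],d["t"]]);px.append(p)
    if n=="top":
        b=np.array([plane(d,q,.107)[:2] for q in cv2.boxPoints(r)]);print(b.round(4).tolist())
X=cv2.triangulatePoints(P[0],P[1],px[0],px[1]);print((X[:3]/X[3]).ravel().round(4))
E
```

```text
scene [382.11721612 245.49084249] 45.5 [0.4894 0.2004 0.107 ]
top [162.25407925 260.23543124] 71.5 [0.4909 0.2002 0.107 ]
[[0.4686, 0.238], [0.554, 0.2272], [0.5437, 0.1569], [0.4584, 0.1682]]
[0.4903 0.2005 0.1075]
```

Call:
{"method": "servo_tool", "body": {
  "moves": [
    [[0, 0, 0.1], [25, 35, 40], 1],
    [[0, 0, 0.2], [55, 80, 60], 1],
    [[0, 0, 0.3], [90, 125, 70], 1],
    [[0, 0, 0.4], [130, 170, 80], 1],
    [[0, 0, 0.5], [170, 215, 80], 1],
    [[0, 0, 0.6], [210, 260, 80], 1],
    [[0, 0, 0.7], [245, 310, 80], 1],
    [[0, 0, 0.75], [270, 360, 80], 1],
    [[0, 0, 0.8], [290, 410, 80], 1],
    [[0, 0, 0.8], [295, 450, 80], 1]
  ]
}}

```text
clock: 1.35
position: [0.4951, -0.1399, 0.2816]
eef_rot: [[0.903, -0.429, -0.0], [-0.429, -0.903, 0.001], [-0.001, -0.001, -1.0]]
contact_force: [-0.3, -1.0, -0.4]
gripper_width: 0.001
```

Call:
{"method": "servo_tool", "body": {
  "moves": [
    [[0, 0, 0.05], [0, 50, 0], 1],
    [[0, 0, 0.1], [0, 100, 0], 1],
    [[0, 0, 0.15], [0, 150, 0], 1],
    [[0, 0, 0.2], [-2, 200, 0], 1],
    [[0, 0, 0.25], [-3, 250, -20], 1],
    [[0, 0, 0.318], [-4, 300, -50], 1],
    [[0, 0, 0.318], [-5, 330, -90], 1],
    [[0, 0, 0.318], [-5, 340, -130], 1],
    [[0, 0, 0.318], [-5, 340, -150], 1],
    [[0, 0, 0.318], [-5, 340, -150], 1]
  ]
}}

```text
clock: 2.6
position: [0.4885, 0.1974, 0.1307]
eef_rot: [[0.992, -0.127, -0.003], [-0.127, -0.992, -0.001], [-0.003, 0.001, -1.0]]
contact_force: [0.4, -0.1, 1.8]
gripper_width: 0.001
```

```bash
python3 - <<'E'
from plant import manip
import cv2,numpy as np
s=manip.observe();print({k:np.round(s[k],4).tolist() for k in("position","contact_force","gripper_width","joints")})
ims=[]
for n in("scene","wrist"):
    d=manip.snapshot(n);np.savez(f"pics/{n}1.npz",**d);ims.append(d["pixels"])
a=cv2.resize(ims[0][180:345,270:490],(440,330));cv2.imwrite("pics/scene1.png",a);cv2.imwrite("pics/wrist1.png",ims[1])
E
```

```text
{'position': [0.4885, 0.1974, 0.1307], 'contact_force': [0.3741, -0.0627, 1.8413], 'gripper_width': 0.0007, 'joints': [-4.2143, 29.4202, -32.6102, 108.9918, 20.9067, 47.7141, -55.1111]}
```

View pics/scene1.png

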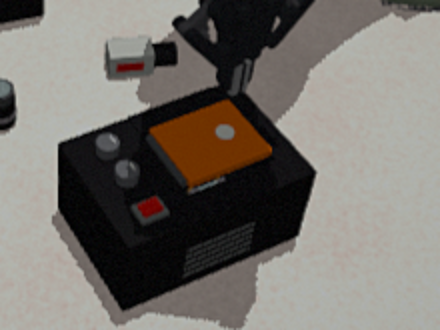

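View pics/wrist1.png

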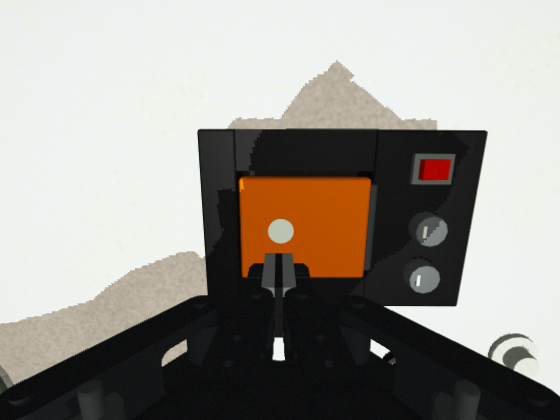

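```bash
python3 - <<'E'
from h import *
T=np.array([0.4885,0.1974,0.1307])
for n in("scene","wrist"):
    d=dict(np.load(f"pics/{n}1.npz"))
    q=d["K"]@(d["R"]@T+d["t"]);q=q[:2]/q[2]
    c,p,a=orange(d["pixels"])
    print(n,"tcp px",q.round(1),"zoom",((q-[270,180])*2).round(0),"dot",p.round(1),plane(d,p,.107).round(4))
E
```

```text
Traceback (most recent call last):
  File "h.py", line 9, in orange
    M=cv2.moments(cc);return c,np.array([M['m10']/M['m00'],M['m01']/M['m00']]),M['m00']
                                         ~~~~~~~~^~~~~~~~~
ZeroDivisionError: float division by zero
```

```bash
sed -i 's/(0,0,120),(180,90,255)/(0,0,95),(180,120,255)/' h.py; python3 - <<'E'
from h import *
T=np.array([0.4885,0.1974,0.1307])
for n in("scene","wrist"):
    d=dict(np.load(f"pics/{n}1.npz"))
    q=d["K"]@(d["R"]@T+d["t"]);q=q[:2]/q[2]
    print(n,"tcp px",q.round(1),"zoom",((q-[270,180])*2).round(0))
    p=(382.1,245.5) if n=="scene" else (281,231)
    print(plane(d,p,.107).round(4))
E
```

```text
scene tcp px [383.  235.1] zoom [226. 110.]
[0.4895 0.2004 0.107 ]
wrist tcp px [274.5 249.6] zoom [  9. 139.]
[0.493  0.2006 0.107 ]
```

```bash
python3 - <<'E'
from h import *
d=dict(np.load("pics/scene1.npz"));a=d["pixels"][205:265,345:425]
a=cv2.convertScaleAbs(cv2.resize(a,None,fx=6,fy=6,interpolation=cv2.INTER_NEAREST),alpha=2)
w=dict(np.load("pics/wrist1.npz"))["pixels"][200:300,220:340]
w=cv2.convertScaleAbs(cv2.resize(w,(300,360)),alpha=2)
cv2.imwrite("pics/z1.png",np.hstack([a,w]))
E
```

```text
(no output)
```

View pics/z1.png

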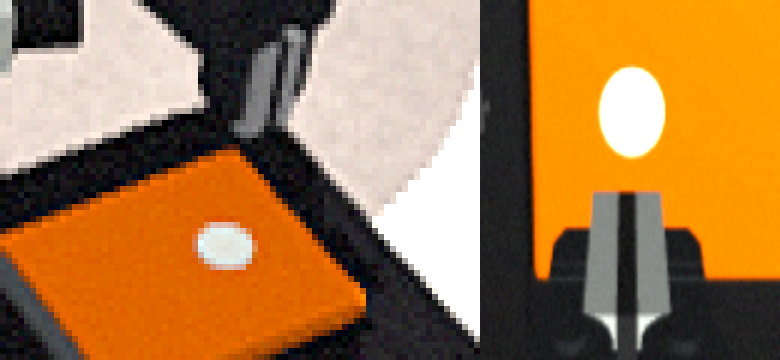

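```bash
python3 - <<'E'
from plant import manip
from h import *
print(np.round(manip.observe()["position"],4),manip.observe()["gripper_width"],np.round(manip.observe()["dq"],2),np.round(manip.observe()["contact_force"],2))
s=dict(np.load("pics/scene1.npz"));w=dict(np.load("pics/wrist1.npz"))
ps=(388,228);pw=(278.8,253)
for z in(.12,.131,.14,.15,.16):print(z,plane(s,ps,z).round(4),plane(w,pw,z).round(4))
E
```

```text
[0.4897 0.1977 0.1325] 0.0008569057001409636 [ 0.33 -0.86 -0.25 -0.33  0.07 -0.05  0.02] [-0.35 -0.29  0.53]
0.12 [0.4611 0.1817 0.12  ] [0.4902 0.1905 0.12  ]
0.131 [0.4697 0.1892 0.131 ] [0.4908 0.195  0.131 ]
0.14 [0.4766 0.1953 0.14  ] [0.4913 0.1987 0.14  ]
0.15 [0.4844 0.2021 0.15  ] [0.4918 0.2029 0.15  ]
0.16 [0.4921 0.2089 0.16  ] [0.4923 0.207  0.16  ]
```

Call:
{"method": "servo_tool", "body": {
  "moves": [
    [[0, 0, 0], [0, 2, -5], 1],
    [[0, 0, 0], [0, 2, -10], 1],
    [[0, 0, 0], [0, 2, -14], 1],
    [[0, 0, 0], [0, 2, -18], 1],
    [[0, 0, 0], [0, 2, -18], 1]
  ]
}}

```text
clock: 3.32
position: [0.4893, 0.1996, 0.1136]
eef_rot: [[0.992, -0.128, -0.0], [-0.128, -0.992, -0.0], [-0.0, 0.0, -1.0]]
contact_force: [-0.7, 0.9, -0.6]
gripper_width: -0.002
```

```bash
cat > look.py <<'E'
import sys
from plant import manip
from h import *
k=sys.argv[1]
s=manip.observe();print(s["clock"],{q:np.round(s[q],4).tolist() for q in("position","contact_force")})
d=manip.snapshot("scene");np.savez(f"pics/scene{k}.npz",**d)
e=manip.snapshot("wrist");np.savez(f"pics/wrist{k}.npz",**e)
a=d["pixels"][205:265,345:425]
a=cv2.convertScaleAbs(cv2.resize(a,None,fx=6,fy=6,interpolation=cv2.INTER_NEAREST),alpha=2)
w=cv2.convertScaleAbs(cv2.resize(e["pixels"][200:300,220:340],(300,360)),alpha=2)
cv2.imwrite(f"pics/z{k}.png",np.hstack([a,w]))
print(np.round(manip.observe()["position"],4),np.round(manip.observe()["contact_force"],2))
E
python3 look.py 2
```

```text
3.325 {'position': [0.4893, 0.1996, 0.1136], 'contact_force': [-0.7414, 0.8996, -0.6442]}
[0.4894 0.1997 0.1139] [0.31 0.11 0.39]
```

View pics/z2.png

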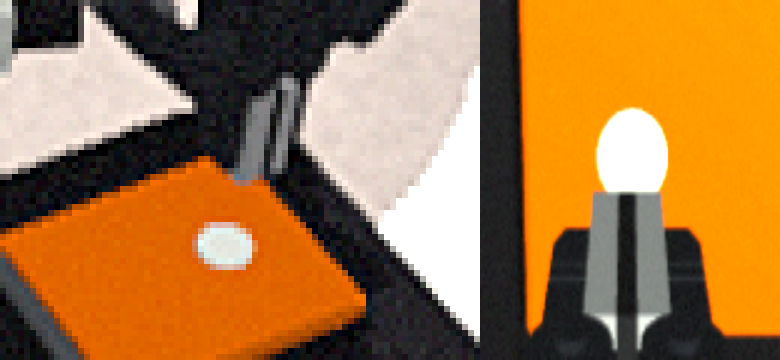

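```bash
python3 - <<'E'
from h import *
s=dict(np.load("pics/scene2.npz"));w=dict(np.load("pics/wrist2.npz"))
ps=(386.7,235.8);pw=(278.8,253)
for z in(.113,.12,.13,.135,.14):print(z,plane(s,ps,z).round(4),plane(w,pw,z).round(4))
# where the dot centre is seen in wrist, tip extents
print(w["R"].round(2).tolist(),(-w["R"].T@w["t"]).round(3))
E
```

```text
0.113 [0.471  0.1907 0.113 ] [0.491  0.1971 0.113 ]
0.12 [0.4763 0.1953 0.12  ] [0.4913 0.2    0.12  ]
0.13 [0.4838 0.2019 0.13  ] [0.4918 0.2041 0.13  ]
0.135 [0.4875 0.2052 0.135 ] [0.4921 0.2062 0.135 ]
0.14 [0.4913 0.2085 0.14  ] [0.4924 0.2082 0.14  ]
[[0.99, -0.13, -0.0], [-0.12, -0.96, 0.27], [-0.03, -0.27, -0.96]] [0.5   0.268 0.286]
```

The visible tip looks about 25 mm higher than the reported TCP, so I'll trust contact force for height and go down in small steps.

Call:
{"method": "servo_tool", "body": {
  "moves": [
    [[0, 0, 0], [1, 1, -2], 1],
    [[0, 0, 0], [1, 1, -4], 1],
    [[0, 0, 0], [1, 1, -5], 1],
    [[0, 0, 0], [1, 1, -5], 1]
  ]
}}

```text
clock: 3.92
position: [0.4904, 0.2006, 0.1088]
eef_rot: [[0.992, -0.128, -0.0], [-0.128, -0.992, -0.0], [-0.0, 0.0, -1.0]]
contact_force: [-0.1, -0.6, -0.5]
gripper_width: 0.002
```

Call:
{"method": "servo_tool", "body": {
  "moves": [
    [[0, 0, 0], [0, 0, -1], 1],
    [[0, 0, 0], [0, 0, -2], 1],
    [[0, 0, 0], [0, 0, -2], 1]
  ]
}}

```text
clock: 4.3
position: [0.4904, 0.2006, 0.1068]
eef_rot: [[0.992, -0.128, -0.0], [-0.128, -0.992, -0.0], [-0.0, 0.0, -1.0]]
contact_force: [-0.1, -0.5, 0.2]
gripper_width: 0.002
```

Call:
{"method": "servo_tool", "body": {
  "moves": [
    [[0, 0, 0], [0, 0, -1], 1],
    [[0, 0, 0], [0, 0, -2], 1],
    [[0, 0, 0], [0, 0, -2], 1]
  ]
}}

```text
clock: 4.68
position: [0.4904, 0.2007, 0.1048]
eef_rot: [[0.992, -0.128, -0.0], [-0.128, -0.992, -0.0], [-0.0, 0.0, -1.0]]
contact_force: [-0.5, -0.2, -0.1]
gripper_width: 0.002
```

```bash
python3 look.py 3
```

```text
4.675 {'position': [0.4904, 0.2007, 0.1048], 'contact_force': [-0.4932, -0.1578, -0.0967]}
[0.4904 0.2007 0.1049] [-0.34 -0.28  0.45]
```

View pics/z3.png

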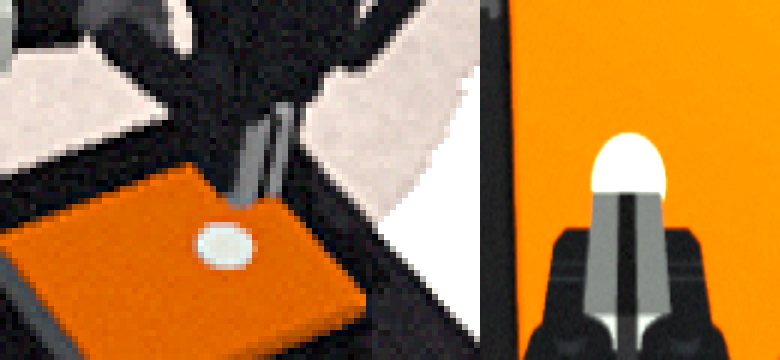

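There is still no contact at z=0.105, and the picture shows the tip roughly 20 mm above the door. So the real tip sits well short of the reported TCP. I'll continue down gently.

Call:
{"method": "servo_tool", "body": {
  "moves": [
    [[0, 0, 0], [0, 0, -2], 1],
    [[0, 0, 0], [0, 0, -4], 1],
    [[0, 0, 0], [0, 0, -6], 1],
    [[0, 0, 0], [0, 0, -8], 1],
    [[0, 0, 0], [0, 0, -10], 1],
    [[0, 0, 0], [0, 0, -10], 1]
  ]
}}

```text
clock: 5.52
position: [0.4903, 0.2007, 0.0947]
eef_rot: [[0.992, -0.128, -0.0], [-0.128, -0.992, -0.0], [-0.0, 0.0, -1.0]]
contact_force: [-0.6, -0.5, -0.3]
gripper_width: 0.003
```

```bash
python3 look.py 4
```

```text
5.525 {'position': [0.4903, 0.2007, 0.0947], 'contact_force': [-0.5946, -0.4834, -0.3416]}
[0.4904 0.2007 0.0949] [ 0.21  0.69 -0.57]
```

View pics/z4.png

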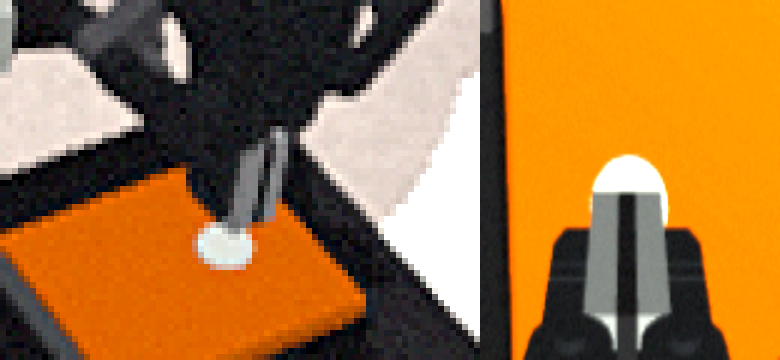

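Call:
{"method": "servo_tool", "body": {
  "moves": [
    [[0, 0, 0], [0, 0, -2], 1],
    [[0, 0, 0], [0, 0, -4], 1],
    [[0, 0, 0], [0, 0, -5], 1],
    [[0, 0, 0], [0, 0, -5], 1]
  ]
}}

```text
clock: 6.12
position: [0.4903, 0.2007, 0.0898]
eef_rot: [[0.992, -0.128, -0.0], [-0.128, -0.992, -0.0], [-0.0, 0.0, -1.0]]
contact_force: [-0.4, 0.3, 0.3]
gripper_width: -0.006
```

```bash
python3 look.py 5
```

```text
6.125 {'position': [0.4903, 0.2007, 0.0898], 'contact_force': [-0.3643, 0.2525, 0.3422]}
[0.4904 0.2007 0.0899] [-0.37  0.01  0.55]
```

View pics/z5.png

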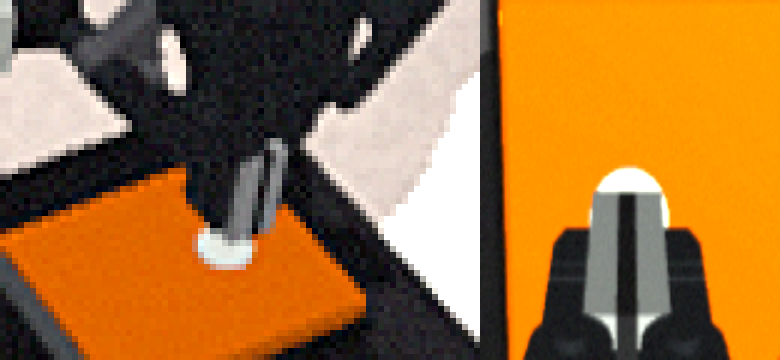

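Call:
{"method": "servo_tool", "body": {
  "moves": [
    [[0, 0, 0], [0, 2, -1], 1],
    [[0, 0, 0], [0, 3, -2], 1],
    [[0, 0, 0], [0, 3, -2], 1]
  ]
}}

```text
clock: 6.6
position: [0.4903, 0.2038, 0.0878]
eef_rot: [[0.992, -0.128, -0.0], [-0.128, -0.992, -0.0], [-0.0, 0.0, -1.0]]
contact_force: [0.1, 0.7, 0.4]
gripper_width: 0.003
```

Call:
{"method": "servo_tool", "body": {
  "moves": [
    [[0, 0, 0], [0, 0, -1], 1],
    [[0, 0, 0], [0, 0, -2], 1],
    [[0, 0, 0], [0, 0, -2], 1]
  ]
}}

```text
clock: 6.98
position: [0.4903, 0.2036, 0.0858]
eef_rot: [[0.992, -0.128, -0.0], [-0.128, -0.992, -0.0], [-0.0, 0.0, -1.0]]
contact_force: [0.3, -1.1, 0.2]
gripper_width: 0.003
```

Call:
{"method": "servo_tool", "body": {
  "moves": [
    [[0, 0, 0], [0, 0, -1], 1],
    [[0, 0, 0], [0, 0, -1], 1]
  ]
}}

```text
clock: 7.22
position: [0.4904, 0.2037, 0.0848]
eef_rot: [[0.992, -0.128, -0.0], [-0.128, -0.992, -0.0], [-0.0, 0.0, -1.0]]
contact_force: [0.3, 0.6, 1.0]
gripper_width: -0.001
```

```bash
python3 look.py 6
```

```text
7.225 {'position': [0.4904, 0.2037, 0.0848], 'contact_force': [0.26, 0.6105, 1.033]}
[0.4904 0.2037 0.0849] [ 0.45 -0.39 -0.25]
```

View pics/z6.png

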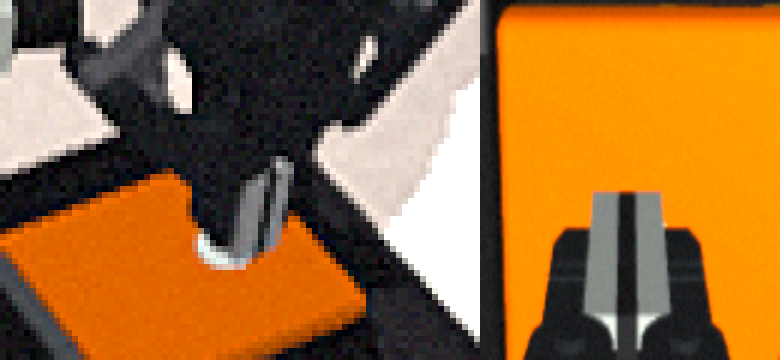

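Call:
{"method": "servo_tool", "body": {
  "moves": [
    [[0, 0, 0], [0, 0, -1], 1],
    [[0, 0, 0], [0, 0, -1], 1]
  ]
}}

```text
clock: 7.58
position: [0.4904, 0.2037, 0.0838]
eef_rot: [[0.992, -0.128, -0.0], [-0.128, -0.992, 0.0], [-0.0, 0.0, -1.0]]
contact_force: [1.0, 0.3, 0.1]
gripper_width: 0.0
```

Call:
{"method": "servo_tool", "body": {
  "moves": [
    [[0, 0, 0], [0, 0, -1], 1],
    [[0, 0, 0], [0, 0, -1], 1]
  ]
}}

```text
clock: 7.82
position: [0.4904, 0.2037, 0.0828]
eef_rot: [[0.992, -0.128, -0.0], [-0.128, -0.992, -0.0], [-0.0, 0.0, -1.0]]
contact_force: [0.3, -0.1, -0.6]
gripper_width: 0.002
```

Call:
{"method": "servo_tool", "body": {
  "moves": [
    [[0, 0, 0], [0, 0, -1], 1],
    [[0, 0, 0], [0, 0, -1], 1]
  ]
}}

```text
clock: 8.07
position: [0.4904, 0.2037, 0.0818]
eef_rot: [[0.992, -0.128, -0.0], [-0.128, -0.992, 0.0], [-0.0, 0.0, -1.0]]
contact_force: [-0.3, -0.0, 0.8]
gripper_width: -0.002
```

Call:
{"method": "servo_tool", "body": {
  "moves": [
    [[0, 0, 0], [0, 0, -1], 1],
    [[0, 0, 0], [0, 0, -1], 1]
  ]
}}

```text
clock: 8.32
position: [0.4904, 0.2037, 0.0808]
eef_rot: [[0.992, -0.128, -0.0], [-0.128, -0.992, -0.0], [-0.0, 0.0, -1.0]]
contact_force: [-0.4, 0.7, -0.3]
gripper_width: 0.005
```

Call:
{"method": "servo_tool", "body": {
  "moves": [
    [[0, 0, 0], [0, 0, -1], 1],
    [[0, 0, 0], [0, 0, -1], 1]
  ]
}}

```text
clock: 8.57
position: [0.4904, 0.2037, 0.0798]
eef_rot: [[0.992, -0.128, -0.0], [-0.128, -0.992, -0.0], [-0.0, 0.0, -1.0]]
contact_force: [0.1, 0.1, -0.7]
gripper_width: -0.001
```

```bash
python3 look.py 7
```

```text
8.575 {'position': [0.4904, 0.2037, 0.0798], 'contact_force': [0.1285, 0.0657, -0.6928]}
[0.4904 0.2036 0.0799] [-0.13 -0.83 -0.4 ]
```

View pics/z7.png

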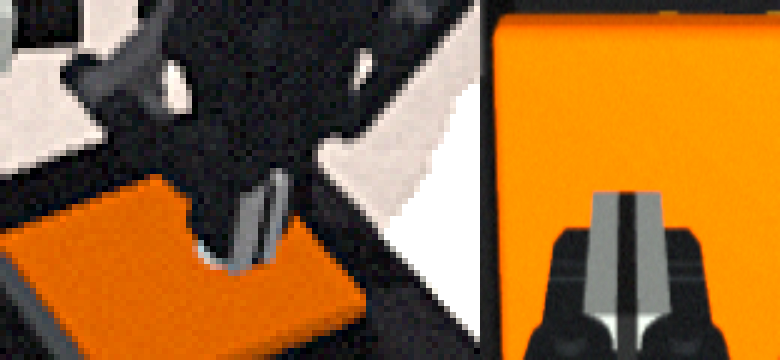

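Call:
{"method": "servo_tool", "body": {
  "moves": [
    [[0, 0, 0], [0, 0, -1], 1],
    [[0, 0, 0], [0, 0, -1], 1]
  ]
}}

```text
clock: 8.93
position: [0.4904, 0.2037, 0.0788]
eef_rot: [[0.992, -0.128, -0.0], [-0.128, -0.992, -0.0], [-0.0, 0.0, -1.0]]
contact_force: [0.4, -0.2, 0.6]
gripper_width: -0.001
```

Call:
{"method": "servo_tool", "body": {
  "moves": [
    [[0, 0, 0], [0, 0, -1], 1],
    [[0, 0, 0], [0, 0, -1], 1]
  ]
}}

```text
clock: 9.18
position: [0.4904, 0.2037, 0.0779]
eef_rot: [[0.992, -0.128, 0.0], [-0.128, -0.992, 0.0], [0.0, -0.0, -1.0]]
contact_force: [-0.5, -0.2, 1.6]
gripper_width: 0.0
```

Call:
{"method": "servo_tool", "body": {
  "moves": [
    [[0, 0, 0], [0, 0, -1], 1],
    [[0, 0, 0], [0, 0, -1], 1]
  ]
}}

```text
clock: 9.43
position: [0.4904, 0.2037, 0.0768]
eef_rot: [[0.992, -0.128, -0.0], [-0.128, -0.992, 0.0], [-0.0, 0.0, -1.0]]
contact_force: [-1.1, -0.0, 2.2]
gripper_width: 0.002
```

Call:
{"method": "servo_tool", "body": {
  "moves": [
    [[0, 0, 0], [0, 0, -1], 1],
    [[0, 0, 0], [0, 0, -1], 1]
  ]
}}

```text
clock: 9.68
position: [0.4903, 0.2037, 0.0758]
eef_rot: [[0.992, -0.128, -0.0], [-0.128, -0.992, 0.0], [-0.0, 0.0, -1.0]]
contact_force: [-3.1, -0.3, 2.3]
gripper_width: -0.002
```

Call:
{"method": "servo_tool", "body": {
  "moves": [
    [[0, 0, 0], [0, 0, -1], 1],
    [[0, 0, 0], [0, 0, -1], 1]
  ]
}}

```text
clock: 9.93
position: [0.4903, 0.2037, 0.0748]
eef_rot: [[0.992, -0.128, -0.0], [-0.128, -0.992, -0.0], [-0.0, 0.0, -1.0]]
contact_force: [-1.8, 1.5, 2.5]
gripper_width: 0.0
```

```bash
python3 look.py 8
```

```text
9.925 {'position': [0.4903, 0.2037, 0.0748], 'contact_force': [-1.8394, 1.4799, 2.5251]}
[0.4904 0.2037 0.0749] [-2.01  0.57  2.67]
```

View pics/z8.png

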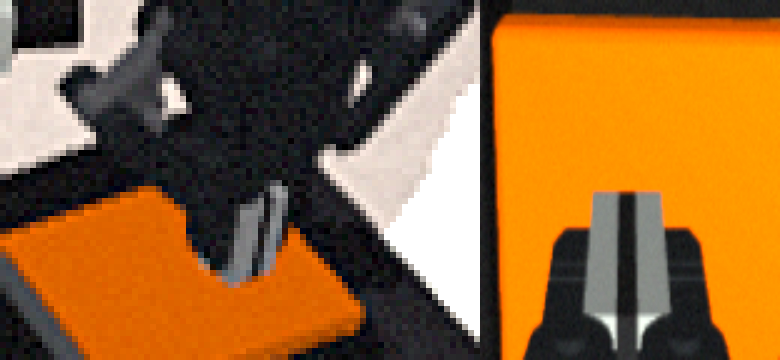

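Call:
{"method": "servo_tool", "body": {
  "moves": [
    [[0, 0, 0], [0, 0, -1], 1],
    [[0, 0, 0], [0, 0, -1], 1]
  ]
}}

```text
clock: 10.28
position: [0.4904, 0.2037, 0.0738]
eef_rot: [[0.992, -0.128, -0.0], [-0.128, -0.992, 0.0], [-0.0, -0.0, -1.0]]
contact_force: [-2.2, 0.6, 2.6]
gripper_width: 0.003
```

Call:
{"method": "servo_tool", "body": {
  "moves": [
    [[0, 0, 0], [0, 0, -0.5], 1],
    [[0, 0, 0], [0, 0, -0.5], 1]
  ]
}}

```text
clock: 10.52
position: [0.4904, 0.2037, 0.0734]
eef_rot: [[0.992, -0.128, -0.0], [-0.128, -0.992, 0.0], [-0.0, -0.0, -1.0]]
contact_force: [-2.2, -0.2, 2.8]
gripper_width: 0.001
```

Call:
{"method": "servo_tool", "body": {
  "moves": [
    [[0, 0, 0], [0, 0, -0.5], 1],
    [[0, 0, 0], [0, 0, -0.5], 1]
  ]
}}

```text
clock: 10.78
position: [0.4904, 0.2037, 0.0728]
eef_rot: [[0.992, -0.128, -0.0], [-0.128, -0.992, 0.0], [-0.0, 0.0, -1.0]]
contact_force: [-2.4, -0.4, 2.8]
gripper_width: -0.002
```

Call:
{"method": "servo_tool", "body": {
  "moves": [
    [[0, 0, 0], [0, 0, -0.4], 1],
    [[0, 0, 0], [0, 0, -0.4], 1]
  ]
}}

```text
clock: 11.02
position: [0.4904, 0.2037, 0.0725]
eef_rot: [[0.992, -0.128, -0.0], [-0.128, -0.992, 0.0], [-0.0, -0.0, -1.0]]
contact_force: [-3.2, 1.4, 3.2]
gripper_width: -0.004
```

```bash
python3 look.py 9; python3 - <<'E'
from h import *
# vertical shift of the door's free front corner / orange region between shots (scene)
for k in("1","7","8","9"):
    d=dict(np.load(f"pics/scene{k}.npz"));hsv=cv2.cvtColor(d["pixels"],cv2.COLOR_BGR2HSV)
    m=cv2.inRange(hsv,(5,150,60),(20,255,255))
    c=max(cv2.findContours(m,cv2.RETR_EXTERNAL,cv2.CHAIN_APPROX_NONE)[0],key=cv2.contourArea)[:,0]
    print(k,"right col rows",c[c[:,0]>=401].mean(0).round(2),"max x",c[:,0].max(),[int(np.where(m[:,x])[0].max()) for x in(385,390,395,400,404)],[int(np.where(m[:,x])[0].min()) for x in (398,401,403,404)])
E
```

```text
11.025 {'position': [0.4904, 0.2037, 0.0725], 'contact_force': [-3.2408, 1.3927, 3.2115]}
[0.4904 0.2037 0.0725] [-2.32  0.71  3.  ]
1 right col rows [403.33 254.33] max x 405 [265, 263, 261, 259, 257] [246, 249, 251, 252]
7 right col rows [403.17 254.33] max x 405 [265, 263, 261, 259, 257] [246, 249, 251, 253]
8 right col rows [402.92 256.25] max x 405 [266, 264, 262, 261, 259] [248, 251, 254, 255]
9 right col rows [402.82 257.73] max x 404 [267, 265, 263, 262, 260] [250, 253, 255, 257]
```

Pressed depth is about 6 mm: contact came at z≈0.0785, it is now at 0.0725, and the free corner dropped about 4 px in the scene view. Force is about 3 N. Now I'll take the finger away, fast and straight up.

Call:
{"method": "servo_tool", "body": {
  "moves": [
    [[0, 0, 0], [0, 0, 50], 1],
    [[0, 0, 0], [-5, 0, 105], 1],
    [[0, 0, 0], [-15, 0, 160], 1],
    [[0, 0, 0], [-25, 0, 210], 1],
    [[0, 0, 0], [-35, 0, 250], 1],
    [[0, 0, 0], [-40, -30, 270], 1],
    [[0, 0, 0], [-40, -60, 280], 1],
    [[0, 0, 0], [-40, -80, 280], 1],
    [[0, 0, 0], [-40, -80, 280], 1],
    [[0, 0, 0], [-40, -80, 280], 1]
  ]
}}

```text
clock: 12.38
position: [0.4504, 0.1242, 0.3525]
eef_rot: [[0.992, -0.127, 0.0], [-0.127, -0.992, 0.0], [0.0, -0.0, -1.0]]
contact_force: [-0.6, -0.6, -0.6]
gripper_width: 0.001
```

```bash
python3 - <<'E'
from plant import manip
from h import *
s=manip.observe();print(s["clock"],np.round(s["position"],3),np.round(s["contact_force"],2))
d=manip.snapshot("scene");np.savez("pics/scene10.npz",**d);cv2.imwrite("pics/scene10.png",cv2.convertScaleAbs(d["pixels"],alpha=1.5))
E
```

```text
12.375 [0.45  0.124 0.352] [-0.56 -0.58 -0.62]
```

View pics/scene10.png

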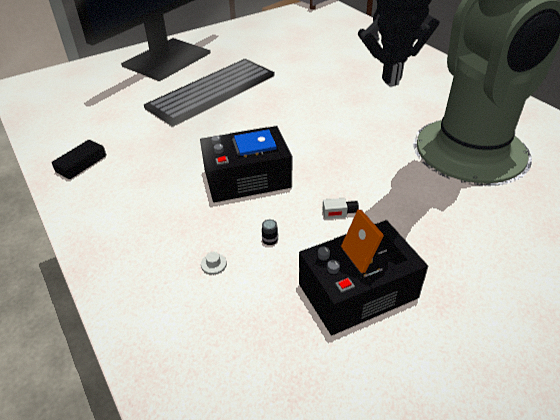

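The door has sprung up: it stands at about (362,242), and the blue door is shut. Now I'll watch it for over two seconds.

Call:
{"method": "servo_tool", "body": {
  "moves": [
    [[0, 0, 0], [0, 0, 0], 1],
    [[0, 0, 0], [0, 0, 0], 1],
    [[0, 0, 0], [0, 0, 0], 1],
    [[0, 0, 0], [0, 0, 0], 1],
    [[0, 0, 0], [0, 0, 0], 1],
    [[0, 0, 0], [0, 0, 0], 1],
    [[0, 0, 0], [0, 0, 0], 1],
    [[0, 0, 0], [0, 0, 0], 1],
    [[0, 0, 0], [0, 0, 0], 1],
    [[0, 0, 0], [0, 0, 0], 1]
  ]
}}

```text
clock: 13.68
position: [0.4504, 0.1237, 0.3525]
eef_rot: [[0.992, -0.128, -0.0], [-0.128, -0.992, 0.0], [-0.0, 0.0, -1.0]]
contact_force: [0.2, 0.9, 0.1]
gripper_width: -0.003
```

```bash
python3 - <<'E'
from plant import manip
import numpy as np
d=manip.snapshot("scene");np.savez("pics/scene11.npz",**d)
E
```

Call:
{"method": "servo_tool", "body": {
  "moves": [
    [[0, 0, 0], [0, 0, 0], 1],
    [[0, 0, 0], [0, 0, 0], 1],
    [[0, 0, 0], [0, 0, 0], 1],
    [[0, 0, 0], [0, 0, 0], 1],
    [[0, 0, 0], [0, 0, 0], 1],
    [[0, 0, 0], [0, 0, 0], 1],
    [[0, 0, 0], [0, 0, 0], 1],
    [[0, 0, 0], [0, 0, 0], 1],
    [[0, 0, 0], [0, 0, 0], 1],
    [[0, 0, 0], [0, 0, 0], 1]
  ]
}}

```text
clock: 14.98
position: [0.4504, 0.1237, 0.3525]
eef_rot: [[0.992, -0.128, -0.0], [-0.128, -0.992, -0.0], [-0.0, 0.0, -1.0]]
contact_force: [0.1, 0.1, -0.4]
gripper_width: 0.002
```

```bash
python3 - <<'E'
from plant import manip
from h import *
d=manip.snapshot("scene");np.savez("pics/scene12.npz",**d);t=manip.snapshot("top")
a=cv2.resize(d["pixels"][180:345,180:450],(540,330));cv2.imwrite("pics/scene12.png",cv2.convertScaleAbs(a,alpha=1.7))
print(manip.observe()["clock"])
for k in("0","10","11","12"):
    e=dict(np.load(f"pics/scene{k}.npz"));hsv=cv2.cvtColor(e["pixels"],cv2.COLOR_BGR2HSV)
    o=[]
    for lo,hi in(((3,130,40),(22,255,255)),((105,150,60),(125,255,255))):
        m=cv2.inRange(hsv,lo,hi);c=max(cv2.findContours(m,cv2.RETR_EXTERNAL,cv2.CHAIN_APPROX_NONE)[0],key=cv2.contourArea)
        o+=[cv2.boundingRect(c),cv2.contourArea(c)]
    print(k,o)
    if k!="0":
        p,_=None,None
# expected free edge px at full open
h=np.array([.5495-.0,.193,.100]);ux=np.array([.992,-.126,0]);uy=np.array([.126,.992,0])
h=np.array([.4903,.2005,.107])+.060*ux
for ang in(1.0,1.25):
    for s in(-.035,.035):
        X=h-.087*np.cos(ang)*ux+.087*np.sin(ang)*np.array([0,0,1])+s*uy
        q=d["K"]@(d["R"]@X+d["t"]);print(ang,s,(q[:2]/q[2]).round(1))
z=np.load("pics/top0.npz")["pixels"]
df=cv2.absdiff(z,t["pixels"]).max(2)
for n,(x,y,w,hh) in dict(flange=(275,115,40,35),lens=(280,188,25,25),cam=(262,268,40,55),blue=(350,165,120,140)).items():print(n,(df[y:y+hh,x:x+w]>40).sum())
cv2.imwrite("pics/top12.png",t["pixels"])
E
```

```text
15.075
0 [(344, 229, 62, 47), 1511.0, (234, 129, 42, 26), 693.0]
10 [(341, 210, 43, 63), 1459.0, (234, 129, 42, 26), 692.0]
11 [(341, 210, 43, 63), 1459.0, (234, 129, 42, 26), 690.0]
12 [(341, 210, 43, 63), 1458.0, (234, 129, 42, 26), 694.5]
1.0 -0.035 [369.1 205.9]
1.0 0.035 [392.6 231.9]
1.25 -0.035 [360.  205.3]
1.25 0.035 [383.2 231.7]
flange 0
lens 0
cam 17
blue 0
```

View pics/scene12.png

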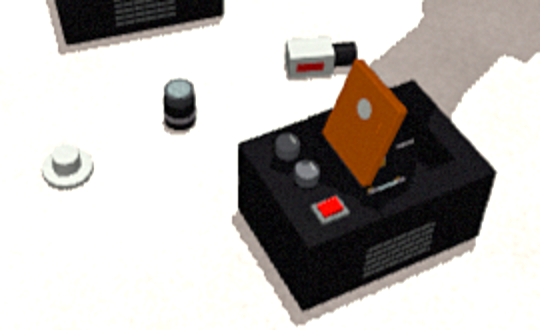

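The door has been fully open and unmoving for 2.7 s. Its free-edge corner is at column 383, which matches the predicted 383 for 1.25 rad. The blue door and the other parts are unchanged, apart from a 17-pixel difference at the camera in the top view, which is probably arm shadow. I'll hand in.

```bash
python3 - <<'E'
from plant import manip
import numpy as np,cv2
a=np.load("pics/scene0.npz")["pixels"];b=np.load("pics/scene12.npz")["pixels"]
print("cam diff",(cv2.absdiff(a,b).max(2)[195:222,318:342]>40).sum())
print(manip.hand_in())
E
```

```text
cam diff 0
the job is handed in; nothing more can be done
None
```

I pressed the orange door once at the white dot, about 6 mm deep with about 3 N, then took the finger straight up. The door sprang fully open. I watched it for about 2.7 s with the arm clear and it did not move, then handed the job in at about 15 s.

- **Door:** in the last pictures its free-edge corner is at column 383, the column predicted for 1.25 rad (fully open).
- **Other things:** the blue door is still shut, and the lens and flange show no change.
- **Camera:** the top view differed by 17 pixels around it, but the scene view showed no difference there. I took it to be the arm or its shadow in the top view.
- **Disagreement on tip height:** the shut fingertips turned out to be roughly 28 mm higher than the reported TCP, judging by the pictures and by where contact came. I set the press depth from the contact force and the pictures instead.

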